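# Slide a top-heavy valve crate home into its parking bay

### The job

One loaded valve crate still stands out on the open bench: push it over and into the empty parking bay next to the parked crate, square between the guides and fully home against the two rubber bumpers. It is top-heavy, so push with the fingertips on its lower half, near the base, so that it slides upright without tipping; keep off its rim and valves and do not grip or lift it. Leave the parked crate and everything else on the bench where it is, and finish clear of everything.

Things in the scene. Friction and masses are not known exactly. Their poses are not given: they have to be found in the camera images.
- crate: The crate to move: upright blue plastic crate, 1 to 1.4 kg, full of valves, out on the bench before the bays. Origin: centre of its underside. x: 96 mm deep (at the start points away from the robot within 15 deg); y: 130 mm wide; z up. Push on the plain walls of its lower half, 2 to 60 mm up. Friction on the bench 0.5 to 0.75 (5 to 11 N); pushed on the wide face much above 60 mm it tips.
- crate_top: Upper part of the same crate, fixed to it, same origin and axes: recessed wall 60 to 84 mm up, rim 100 by 134 mm (2 mm proud of the lower walls) 84 to 91 mm up, then six valves in two rows with black handwheels, tops 162 mm up, reaching 37 mm from the centre in x and 59 mm in y. Not to be pushed.
- free_bay: The empty bay (left or right one), fixed: two stainless guides 36 mm high, 146 mm apart, and a back stop with two rubber bumpers, faces at x = +48 mm. Origin on the bench where the crate's origin lies when home against them; x points into the bay, away from the robot within 6 deg; y across. Guides x = -12 to +52 mm, then mouths flared out to x = -39 mm, 178 mm wide; feet 3 mm thick to y = 97 mm.
- taken_bay: The other, identical bay, which already holds the parked crate; origin and axes as for the empty bay. Fixed.
- parked_crate: A second crate of the same make and load, parked in the other bay; origin at the centre of its underside. To be left alone.
- valve_a: Loose spare valve standing on the bench, 30 mm square body, 34 mm black handwheel, 70 mm tall; origin at the centre of its underside. To be left alone.
- valve_b: Another loose spare valve, same make. To be left alone.
- valve_c: Another loose spare valve, same make, standing beyond the bays. To be left alone.
- driver: Black torque driver lying on the bench along its own y axis, 200 mm long (from y = -60 to +140 mm), 34 mm thick; origin on the bench under its thick body. To be left alone.
- nut_tray: Shallow green tray with nuts, 110 (x) by 150 (y) by 35 mm, origin under its centre. To be left alone.

How it is judged:
At the end, for the whole second after the job is handed in: The crate stands still, flat on the bench, in the empty bay: within 8 mm of touching the bumpers, within 12 mm of the bay's middle line (the guides allow 8 mm) and square to it within 4 degrees (x of crate in the frame of free_bay between -0.008 and 0.006 m and y of crate in the frame of free_bay between -0.012 and 0.012 m and angle between the x axis of crate and the x axis of free_bay, either way round below 0.07 rad and angle between crate's own z axis and vertical below 0.03 rad and height (world z) of crate below 0.004 m and linear speed of crate below 0.01 m/s).
It fails at once if the crate tipped (leaned more than 6 degrees) (angle between crate's own z axis and vertical above 0.1 rad).
It fails at once if the crate was lifted off the bench (height (world z) of crate above 0.01 m).
It fails at once if the robot pushed or gripped the crate on its upper part, rim or valves (more than 3 N) (contact force between any of the fingers, the arm and crate_top above 3 N).
It fails at once if the parked crate was moved (distance of parked_crate from where it was at the start of the episode above 0.012 m or angle between parked_crate's own z axis and vertical above 0.1 rad).
It fails at once if another thing on the bench was shifted more than 20 mm or knocked over (distance of any of valve_a, valve_b, valve_c, driver, nut_tray from where it was at the start of the episode above 0.02 m or angle between any of valve_a, valve_b, valve_c, driver, nut_tray's own z axis and vertical above 0.3 rad).
It also fails if it takes over 67 s, if anything falls off the work surface, if the arm or the gripper's body presses on something with over 40 N, if the wrist force passes 120 N, or if a joint passes its speed limit or range.

### The arm

A 7-joint arm with a two-finger parallel gripper is mounted at the origin on the work surface. World frame = base frame: x ahead of the robot, y to its left, z up, the work surface at z = 0. Lengths are in m, angles in rad, forces in N, time in s.
With the tool pointing down it reaches from about 0.425 to 0.875 m from the base axis. Payload 8.4 kg.
Tool frame: the origin (TCP) lies at the centre of the arm's flange, where the gripper is bolted on; the fingertips stand 173 mm ahead of it and the grasp point (between the pads) lies 155 mm ahead of it; z points along the fingers, y is the line along which they close (so a half turn about z gives the same grasp; the last joint's range is limited). The gripper opens to 85 mm and grips with 20 to 120 N. Pads are 22 mm wide; open, the fingers measure 114 mm over their backs; the gripper's body (76 mm by 85 mm) begins 54 mm behind the grasp point. The pads swing forward as they close: fully open they stand 13 mm farther back than shut.
Start: joints at [-1.239, 0.333, 0.04, 1.465, -0.013, 1.343, -0.059], TCP at [0.271, 0.591, 0.405] pointing down, gripper open.
Joint ranges: [-2.58, 2.58], [-0.38, 2.09], [-1.3, 1.39], [0.25, 2.4], [-1.5, 4.64], [0.08, 2.09], [-2.65, 2.65]. Speed limits (rad/s): [2.22, 2.22, 2.79, 2.79, 3.14, 3.14, 3.14].

### API

Orientations are given as a unit quaternion [x, y, z, w].
In Python, from workcell import r gives the robot as it stands.
- The arm moves only by the tool move_arm, never from a script. Its argument "deltas" is a list of rows, each a list of 3 entries, a list of its own where there are three numbers: the shift along the tool's x, y, z in m, then the turn, a rotation vector about the tool's x, y, z in degrees, then the opening, from 0 (shut) to 1 (fully open). A call has 1 to 12 rows; each row shifts and turns the commanded pose from where the row before left it, along the tool's axes as they then stand; what a row does not reach is not made up. A row lasts 1/10 s, in which the tool goes at most 50 mm and 8.59 degrees, less where a joint would pass 70% of its speed; a pose out of reach is approached as far as the arm can. A call with a gripper value outside its range is refused whole. The fingers move at their own pace and stop on an object; the grip force is fixed at half the most. Time passes only in rows, so rows that do not move let the fingers close. It gives the time, the measured TCP pose, the force, the opening and the grip force at its end, in the units of the state.
- r.state(): the state, without advancing time (a new reading comes with each control period).
- r.read_camera(name): name is "side" or "top" or "wrist"; returns the picture (384x512x3 uint8, blue, green, red); there is no depth.
- r.camera_model(name): a dict with "camera_matrix" (3x3 intrinsics, pixels), "k1" (the pictures are not rectified: a ray, as slopes to the right and down, at radius r is drawn at 1 + k1 r^2 times it, then the intrinsics apply), "world_from_camera" (4x4, takes a point from camera to world coordinates). Camera axes: x right, y down, z forward; pixel columns grow to the right and rows downward; lengths in m; the calibration is good to about 2 mm. A picture is of the moment at which its call begins: read the wrist's pose just before it. camera_model takes no time and is no camera call; for the wrist camera it gives the pose at the moment of the call.
- r.sign_off(): hands the job in; it is judged then, once.
The state is a dict: "time_s": time; "joint_pos": joint angles; "qd": joint speeds; "effort": joint torques, N m; "eef_pos": TCP position; "ee_rot": TCP orientation; "wrist_force": force on the tool from outside, world axes, zero at the start; "ft_torque": the same for the moment, N m; "gripper_width": finger opening in m; "grasp_force": force on a finger pad.
Only numpy, scipy, OpenCV 4.12 (cv2) and the standard library are available. Lean on these libraries where they do the work, as an engineer would, in place of code of your own. Each camera call takes 0.05 s, during which the arm holds its last target. There are 200 camera calls.

## Working session

There is one attempt and no reset: what is moved stays moved. The work goes in short steps, Python scripts to look and compute and a tool call to move; the robot and the scene stay as the last step left them, time stands still between calls to the robot, and variables do not carry over. Pictures are saved under pics/ and viewed, at most 10 in all, crops included, and the job is handed in when it is done.

Besides the shell and the picture viewer there is one more tool, called after "Emit:" by a JSON object that holds its "name" and its "arguments". move_arm: Moves the arm, as the interface text tells. Its arguments: {"type":"object","properties":{"deltas":{"type":"array","items":{"type":"array"}}},"required":["deltas"]}

```bash
mkdir -p pics; cat > h.py <<'E'
import numpy as np, cv2
from workcell import r
def ray(m,u,v):
    K=np.array(m["camera_matrix"]);k=m["k1"]
    d=np.array([(u-K[0,2])/K[0,0],(v-K[1,2])/K[1,1]]);s=d.copy()
    for _ in range(20): s=d/(1+k*(s@s))
    T=np.array(m["world_from_camera"]);return T[:3,3],T[:3,:3]@np.array([s[0],s[1],1])
def at_z(m,u,v,z):
    o,d=ray(m,u,v);return o+d*(z-o[2])/d[2]
def proj(m,P):
    K=np.array(m["camera_matrix"]);T=np.linalg.inv(np.array(m["world_from_camera"]))
    p=(T[:3,:3]@np.atleast_2d(P).T).T+T[:3,3];s=p[:,:2]/p[:,2:]
    s=s*(1+m["k1"]*(s**2).sum(1,keepdims=True));return s*[K[0,0],K[1,1]]+[K[0,2],K[1,2]]
E
python3 - <<'E'
from h import *
for n in("top","side"):
    i=r.read_camera(n);cv2.imwrite(f"pics/{n}0.png",i);cv2.imwrite(f"pics/{n}0b.png",cv2.resize(i,(800,600),interpolation=cv2.INTER_CUBIC))
    m=r.camera_model(n);print(n,np.round(m["camera_matrix"],1).tolist(),m["k1"],np.round(m["world_from_camera"],3).tolist())
s=r.state();print(s["time_s"],s["eef_pos"],s["ee_rot"])
E
```

```text
top [[386.3, 0.0, 248.2], [0.0, 386.3, 187.1], [0.0, 0.0, 1.0]] -0.04867123983693073 [[0.012, -0.982, 0.188, 0.407], [-1.0, -0.013, -0.002, -0.032], [0.004, -0.188, -0.982, 0.965], [0.0, 0.0, 0.0, 1.0]]
side [[434.7, 0.0, 252.3], [0.0, 434.7, 187.7], [0.0, 0.0, 1.0]] -0.16711112714421877 [[0.937, -0.201, 0.288, 0.239], [-0.351, -0.514, 0.783, -0.953], [-0.009, -0.834, -0.551, 0.717], [0.0, 0.0, 0.0, 1.0]]
0.1 [0.27138723 0.59046649 0.40392514] [ 2.13765353e-01  9.76884773e-01 -7.08837188e-04 -1.10231309e-04]
```

View pics/top0b.png

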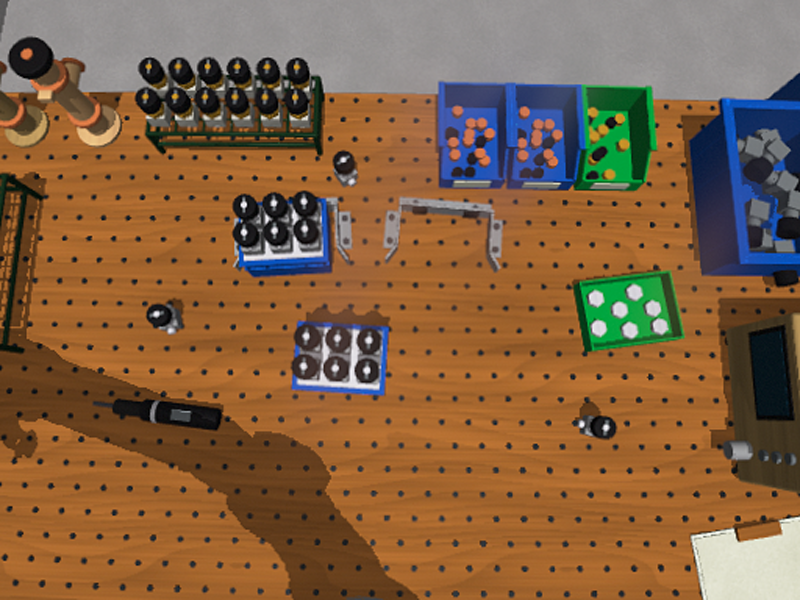

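View pics/side0b.png

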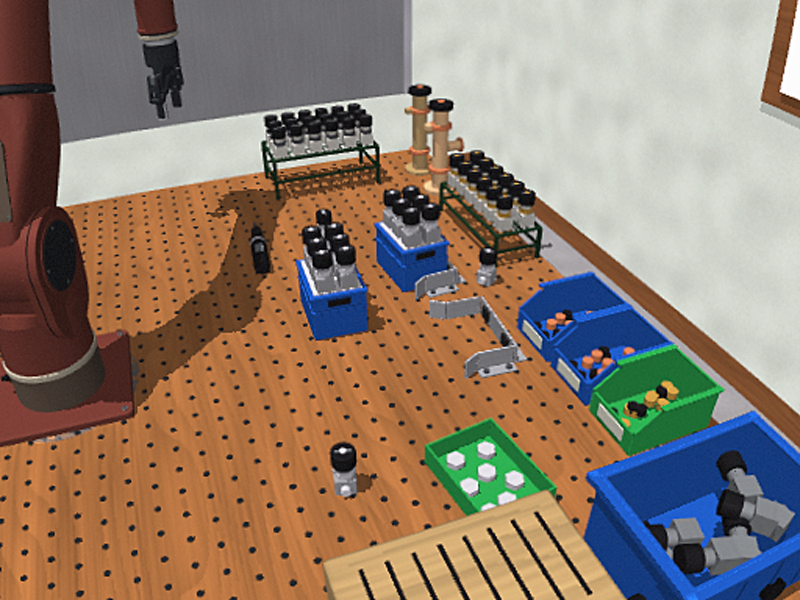

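The top view shows the crate near (340,358) and the empty bay on the right with its mouth near (445,250). The side view agrees. I'll enlarge both crops next.

```bash
python3 - <<'E'
import cv2
a=cv2.imread("pics/top0.png")[120:255,170:350];cv2.imwrite("pics/c1.png",cv2.resize(a,None,fx=4.4,fy=4.4,interpolation=cv2.INTER_CUBIC))
a=cv2.imread("pics/side0.png")[110:250,180:360];cv2.imwrite("pics/c2.png",cv2.resize(a,None,fx=4.2,fy=4.2,interpolation=cv2.INTER_CUBIC))
E
```

```text
(no output)
```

View pics/c1.png

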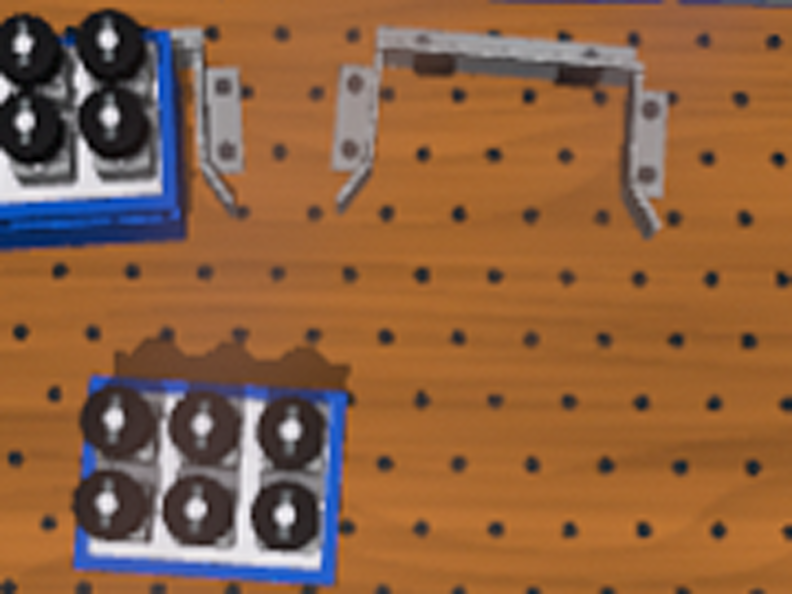

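View pics/c2.png

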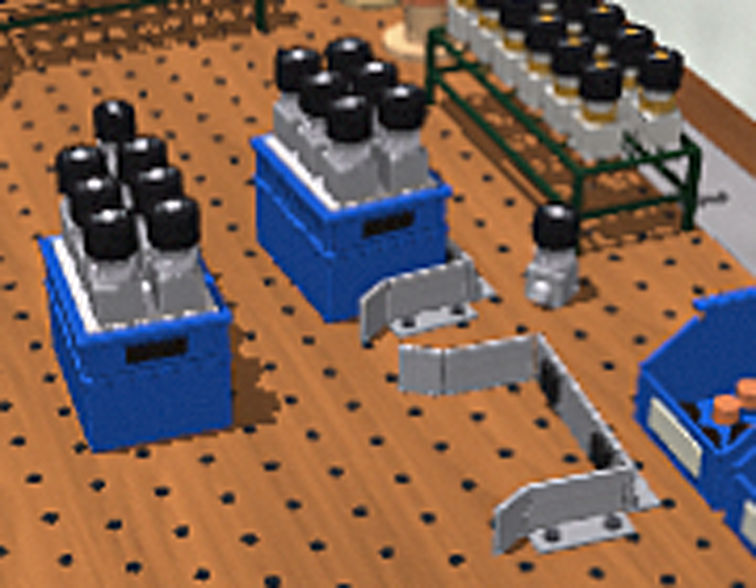

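```bash
cat > fit.py <<'E'
from h import *
from scipy.optimize import least_squares
M={n:r.camera_model(n) for n in("top","side")}
def c1(u,v):return ((u+.5)/4.4-.5+170,(v+.5)/4.4-.5+120)
def c2(u,v):return ((u+.5)/4.2-.5+180,(v+.5)/4.2-.5+110)
def fit(obs,x0):
    def f(p):
        c,s=np.cos(p[2]),np.sin(p[2]);o=[]
        for n,px,(x,y,z) in obs:
            o+=list(proj(M[n],[p[0]+c*x-s*y,p[1]+s*x+c*y,z])[0]-px)
        return np.array(o)
    q=least_squares(f,x0,loss="soft_l1");return q.x,f(q.x).reshape(-1,2)
E
python3 - <<'E'
from fit import *
T=lambda u,v,*P:("top",c1(u,v),P)
S=lambda u,v,*P:("side",c2(u,v),P)
cr=[T(93,378,.05,.067,.091),T(348,392,.05,-.067,.091),T(334,584,-.05,-.067,.091),T(75,568,-.05,.067,.091),
 S(97,450,-.048,-.065,0),S(232,428,.048,-.065,0),S(83,335,-.05,-.067,.091),S(230,315,.05,-.067,.091),S(41,240,-.05,.067,.091)]
by=[T(371,165,-.012,.074,.036),T(340,209,-.039,.090,.036),T(629,185,-.012,-.074,.036),T(656,234,-.039,-.090,.036),
 S(443,350,-.012,.073,.036),S(400,347,-.039,.089,.036),S(545,488,-.012,-.073,.036),S(500,513,-.039,-.089,.036),S(498,551,-.039,-.089,0)]
for n,o in(("crate",cr),("bay",by)):
    x,e=fit(o,[.5,0,0]);print(n,x.round(4),np.degrees(x[2]).round(2));print(e.round(1).tolist())
    for s in("top","side"):
        oo=[k for k in o if k[0]==s]; print(s,fit(oo,x)[0].round(4))
px=[("driver",172,409),("va",163,318),("vb",602,427)]
for n,u,v in px: print(n,at_z(M["top"],u*.64,v*.64,.03 if n=="driver" else .065).round(3))
for u,v in [(221,412),(97,403)]: print("drv",at_z(M["top"],u*.64,v*.64,.017).round(3))
E
```

```text
crate [ 0.48    0.0344 -0.0449] -2.57
[[-0.9, -1.2], [-0.3, -1.0], [0.3, -0.3], [-0.5, -0.2], [-1.6, 2.5], [0.3, 1.0], [-1.5, 2.5], [0.6, 0.5], [-1.3, 0.1]]
top [ 0.4785  0.0335 -0.0496]
side [ 0.4842  0.0402 -0.0576]
bay [ 0.6738 -0.1214 -0.0424] -2.43
[[-0.1, -1.4], [-0.1, -1.2], [0.7, -2.7], [0.7, -2.9], [-0.9, 1.3], [-1.8, 0.7], [-3.9, -0.7], [-0.6, -0.6], [-0.8, 1.4]]
top [ 0.6685 -0.1211 -0.0661]
side [ 0.6778 -0.1213 -0.0527]
driver [0.4   0.294 0.03 ]
va [0.536 0.306 0.065]
vb [ 0.382 -0.351  0.065]
drv [0.397 0.222 0.017]
drv [0.407 0.418 0.017]
```

```bash
cat >> h.py <<'E'
from scipy.linalg import fractional_matrix_power as fmp
from scipy.spatial.transform import Rotation as Ro
def mat(p,R):
    T=np.eye(4);T[:3,:3]=R;T[:3,3]=p;return T
def cur():
    s=r.state();return mat(s["eef_pos"],Ro.from_quat(s["ee_rot"]).as_matrix())
def rows(A,B,N):
    D=fmp(np.linalg.inv(A)@B,1/N).real
    print(N,"x shift",D[:3,3].round(4).tolist(),"turn",np.degrees(Ro.from_matrix(D[:3,:3]).as_rotvec()).round(2).tolist())
def tool(yaw,lean,side):
    """side='n': tool y along yaw dir, tool x = left normal, lean about tool y (deg; negative leans flange to +x tool)"""
    c,s=np.cos(yaw),np.sin(yaw)
    return np.array([[c,-s,0],[s,c,0],[0,0,1]])@np.array(side)@Ro.from_rotvec([0,np.radians(lean),0]).as_matrix()
SIDE=np.array([[0,1,0],[1,0,0],[0,0,-1.]])   # x->left, y->ahead
REAR=np.array([[-1,0,0],[0,1,0],[0,0,-1.]])  # x->back, y->left
E
python3 - <<'E'
from h import *
yaw=-.05;c,s=np.cos(yaw),np.sin(yaw);u=np.array([c,s,0]);n=np.array([-s,c,0]);z=np.array([0,0,1.])
R=tool(yaw,-30,SIDE)
face=np.array([.48,.035,0])+.065*n
tip=face+n*(.0095+.035)+z*.022
p=tip-R[:,2]*.170
print(p,R.round(2).tolist())
B0=mat(p+z*.2,R)
rows(cur(),B0,20)
print("xdir tool for world down .2:",(R.T@[0,0,-.2]).round(4))
d=np.array([np.sin(.436),-np.cos(.436),0]); print("push dir in tool",(R.T@d).round(4),"to face",(R.T@(-n)).round(4))
E
```

```text
[0.48972095 0.22925693 0.16922432] [[0.04, 1.0, -0.02], [0.86, -0.05, -0.5], [-0.5, 0.0, -0.87]]
20 x shift [-0.0215, -0.0005, 0.0073] turn [0.89, -1.31, 3.33]
xdir tool for world down .2: [0.1    0.     0.1732]
push dir in tool [-0.7657  0.4671  0.4421] to face [-0.866  0.     0.5  ]
```

Emit:
{"name": "move_arm", "arguments": {"deltas": [[[-0.0215, -0.0005, 0.0073], [0.89, -1.31, 3.33], 0.4], [[-0.0215, -0.0005, 0.0073], [0.89, -1.31, 3.33], 0.4], [[-0.0215, -0.0005, 0.0073], [0.89, -1.31, 3.33], 0.4], [[-0.0215, -0.0005, 0.0073], [0.89, -1.31, 3.33], 0.4], [[-0.0215, -0.0005, 0.0073], [0.89, -1.31, 3.33], 0.4], [[-0.0215, -0.0005, 0.0073], [0.89, -1.31, 3.33], 0.4], [[-0.0215, -0.0005, 0.0073], [0.89, -1.31, 3.33], 0.4], [[-0.0215, -0.0005, 0.0073], [0.89, -1.31, 3.33], 0.4], [[-0.0215, -0.0005, 0.0073], [0.89, -1.31, 3.33], 0.4], [[-0.0215, -0.0005, 0.0073], [0.89, -1.31, 3.33], 0.4]]}}

```text
time_s: 1.1
eef_pos: [0.4342, 0.4442, 0.3562]
ee_rot: [0.483, 0.865, -0.099, 0.094]
wrist_force: [0.5, -0.2, 0.2]
gripper_width: 0.0345
grasp_force: 0.0
```

Emit:
{"name": "move_arm", "arguments": {"deltas": [[[-0.0215, -0.0005, 0.0073], [0.89, -1.31, 3.33], 0.4], [[-0.0215, -0.0005, 0.0073], [0.89, -1.31, 3.33], 0.4], [[-0.0215, -0.0005, 0.0073], [0.89, -1.31, 3.33], 0.4], [[-0.0215, -0.0005, 0.0073], [0.89, -1.31, 3.33], 0.4], [[-0.0215, -0.0005, 0.0073], [0.89, -1.31, 3.33], 0.4], [[-0.0215, -0.0005, 0.0073], [0.89, -1.31, 3.33], 0.4], [[-0.0215, -0.0005, 0.0073], [0.89, -1.31, 3.33], 0.4], [[-0.0215, -0.0005, 0.0073], [0.89, -1.31, 3.33], 0.4], [[-0.0215, -0.0005, 0.0073], [0.89, -1.31, 3.33], 0.4], [[-0.0215, -0.0005, 0.0073], [0.89, -1.31, 3.33], 0.4], [[0, 0, 0], [0, 0, 0], 0.4]]}}

```text
time_s: 2.2
eef_pos: [0.4905, 0.2262, 0.3699]
ee_rot: [0.702, 0.663, -0.188, 0.178]
wrist_force: [-0.1, 0.3, 1.2]
gripper_width: 0.0344
grasp_force: 0.0
```

Emit:
{"name": "move_arm", "arguments": {"deltas": [[[0.01, 0, 0.0173], [0, 0, 0], 0.4], [[0.01, 0, 0.0173], [0, 0, 0], 0.4], [[0.01, 0, 0.0173], [0, 0, 0], 0.4], [[0.01, 0, 0.0173], [0, 0, 0], 0.4], [[0.01, 0, 0.0173], [0, 0, 0], 0.4], [[0.01, 0, 0.0173], [0, 0, 0], 0.4], [[0.01, 0, 0.0173], [0, 0, 0], 0.4], [[0.01, 0, 0.0173], [0, 0, 0], 0.4], [[0.01, 0, 0.0173], [0, 0, 0], 0.4], [[0.01, 0, 0.0173], [0, 0, 0], 0.4], [[0, 0, 0], [0, 0, 0], 0.4]]}}

```text
time_s: 3.3
eef_pos: [0.4887, 0.2301, 0.1672]
ee_rot: [0.699, 0.666, -0.189, 0.177]
wrist_force: [0.2, -0.1, -0.2]
gripper_width: 0.0341
grasp_force: 0.0
```

```bash
python3 - <<'E'
from h import *
i=r.read_camera("side");cv2.imwrite("pics/s1.png",cv2.resize(i[70:250,120:360],None,fx=3.3,fy=3.3,interpolation=cv2.INTER_CUBIC))
print(r.state()["joint_pos"].round(2) if hasattr(r.state()["joint_pos"],"round") else r.state()["joint_pos"])
E
```

```text
[-1.    0.52  0.42  1.86  0.23  1.14 -0.77]
```

View pics/s1.png

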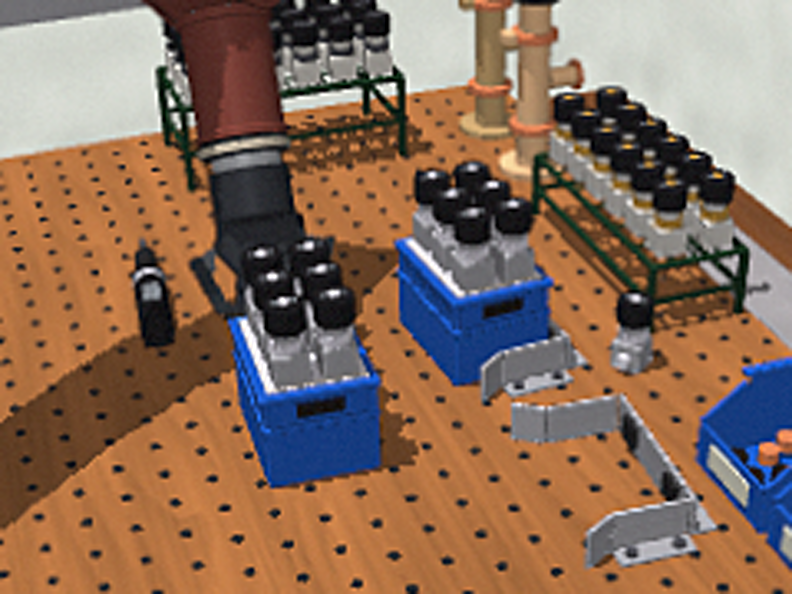

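The gripper stands left of the crate at (250,250) in the crop, leaning away and clear of the driver and crate rim. I'll close the gap now.

Emit:
{"name": "move_arm", "arguments": {"deltas": [[[-0.0052, 0, 0.003], [0, 0, 0], 0.4], [[-0.0052, 0, 0.003], [0, 0, 0], 0.4], [[-0.0052, 0, 0.003], [0, 0, 0], 0.4], [[-0.0043, 0, 0.0025], [0, 0, 0], 0.4], [[-0.0035, 0, 0.002], [0, 0, 0], 0.4], [[-0.0035, 0, 0.002], [0, 0, 0], 0.4], [[-0.0035, 0, 0.002], [0, 0, 0], 0.4], [[-0.0035, 0, 0.002], [0, 0, 0], 0.4]]}}

```text
time_s: 4.15
eef_pos: [0.488, 0.191, 0.1698]
ee_rot: [0.7, 0.666, -0.186, 0.177]
wrist_force: [0.3, 6.6, 2.7]
gripper_width: 0.0341
grasp_force: 3.4
```

Emit:
{"name": "move_arm", "arguments": {"deltas": [[[-0.0046, 0.0028, 0.00265], [0, 0, 0], 0.4], [[-0.0046, 0.0028, 0.00265], [0, 0, 0], 0.4], [[-0.0046, 0.0028, 0.00265], [0, 0, 0], 0.4], [[-0.0046, 0.0028, 0.00265], [0, 0, 0], 0.4], [[-0.0046, 0.0028, 0.00265], [0, 0, 0], 0.4], [[-0.0046, 0.0028, 0.00265], [0, 0, 0], 0.4], [[-0.0046, 0.0028, 0.00265], [0, 0, 0], 0.4], [[-0.0046, 0.0028, 0.00265], [0, 0, 0], 0.4], [[-0.0046, 0.0028, 0.00265], [0, 0, 0], 0.4], [[-0.0046, 0.0028, 0.00265], [0, 0, 0], 0.4], [[-0.0046, 0.0028, 0.00265], [0, 0, 0], 0.4], [[-0.0046, 0.0028, 0.00265], [0, 0, 0], 0.4]]}}

```text
time_s: 5.35
eef_pos: [0.5183, 0.1269, 0.1698]
ee_rot: [0.7, 0.666, -0.186, 0.177]
wrist_force: [-2.7, 7.0, 2.6]
gripper_width: 0.0341
grasp_force: 3.4
```

```bash
python3 - <<'E'
from h import *
i=r.read_camera("top");cv2.imwrite("pics/t2.png",cv2.resize(i[110:255,150:340],None,fx=4.1,fy=4.1,interpolation=cv2.INTER_CUBIC))
E
```

```text
(no output)
```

View pics/t2.png

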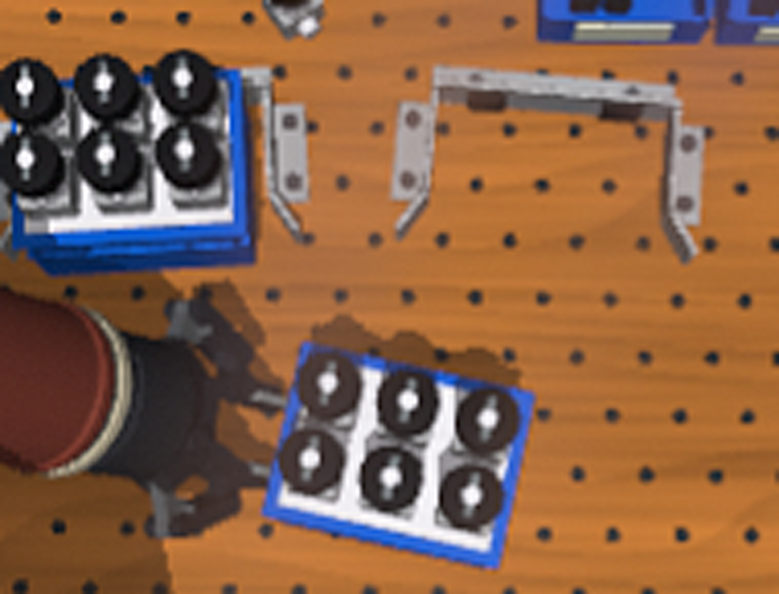

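The crate has turned clockwise to about -12°, with corners at (305,345), (535,395), (497,567) and (264,517). Only the rear finger is touching it. Pushing straight sideways should square it up again.

```bash
cat >> fit.py <<'E'
def crate(px,sc,ou,ov,g=(.5,-.05,-.1)):
    W=[(.05,.067,.091),(.05,-.067,.091),(-.05,-.067,.091),(-.05,.067,.091)]
    o=[("top",((u+.5)/sc-.5+ou,(v+.5)/sc-.5+ov),w) for (u,v),w in zip(px,W)]
    x,e=fit(o,list(g));print("crate",x.round(4),np.degrees(x[2]).round(2),e.round(1).tolist());return x
E
python3 - <<'E'
from fit import *
x=crate([(305,344),(535,394),(497,568),(263,517)],4.1,150,110)
s=cur();print((s[:3,3]+s[:3,2]*.17).round(4))
E
```

```text
crate [ 0.4975 -0.0323 -0.2058] -11.79 [[-0.6, -0.5], [0.4, -0.1], [0.7, 0.6], [-0.5, 0.0]]
[0.5144 0.0414 0.0223]
```

Emit:
{"name": "move_arm", "arguments": {"deltas": [[[0.0065, 0, -0.00375], [0, 0, 0], 0.4], [[0.0065, 0, -0.00375], [0, 0, 0], 0.4], [[0, -0.009, 0], [0, 0, 0], 0.4], [[0, -0.009, 0], [0, 0, 0], 0.4], [[-0.0052, 0, 0.003], [0, 0, 0], 0.4], [[-0.0052, 0, 0.003], [0, 0, 0], 0.4], [[-0.0052, 0, 0.003], [0, 0, 0], 0.4], [[-0.0043, 0, 0.0025], [0, 0, 0], 0.4], [[-0.0043, 0, 0.0025], [0, 0, 0], 0.4], [[-0.0043, 0, 0.0025], [0, 0, 0], 0.4], [[-0.0043, 0, 0.0025], [0, 0, 0], 0.4], [[-0.0043, 0, 0.0025], [0, 0, 0], 0.4]]}}

```text
time_s: 6.6
eef_pos: [0.4989, 0.0988, 0.1697]
ee_rot: [0.701, 0.666, -0.186, 0.177]
wrist_force: [-1.6, 6.9, 1.9]
gripper_width: 0.0344
grasp_force: 3.1
```

Emit:
{"name": "move_arm", "arguments": {"deltas": [[[-0.0043, 0, 0.0025], [0, 0, 0], 0.4], [[-0.0043, 0, 0.0025], [0, 0, 0], 0.4], [[-0.0043, 0, 0.0025], [0, 0, 0], 0.4], [[-0.0043, 0, 0.0025], [0, 0, 0], 0.4], [[-0.0043, 0, 0.0025], [0, 0, 0], 0.4], [[-0.0043, 0, 0.0025], [0, 0, 0], 0.4]]}}

```text
time_s: 7.2
eef_pos: [0.4978, 0.0692, 0.1696]
ee_rot: [0.7, 0.666, -0.186, 0.177]
wrist_force: [0.8, 6.3, 1.3]
gripper_width: 0.034
grasp_force: 3.1
```

```bash
python3 - <<'E'
from h import *
i=r.read_camera("top");cv2.imwrite("pics/t3.png",cv2.resize(i[110:255,170:360],None,fx=4.1,fy=4.1,interpolation=cv2.INTER_CUBIC))
s=cur();print((s[:3,3]+s[:3,2]*.17).round(4),s.round(3))
E
```

```text
[ 0.4935 -0.0163  0.0221] [[ 0.045  0.999 -0.025  0.498]
 [ 0.867 -0.051 -0.496  0.068]
 [-0.497  0.001 -0.868  0.17 ]
 [ 0.     0.     0.     1.   ]]
```

View pics/t3.png

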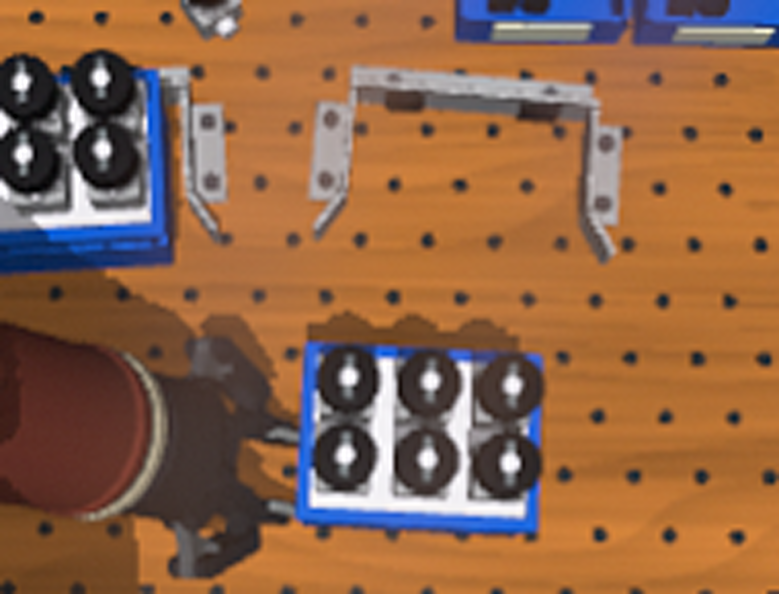

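The crate is square again, with rim corners at (306,343), (542,355), (537,535) and (297,523). Both fingers are on its left face.

```bash
python3 - <<'E'
from fit import *
x=crate([(306,342),(543,354),(537,536),(297,523)],4.1,170,110)
t=lambda u,v,*P:("top",((u+.5)/4.1-.5+170,(v+.5)/4.1-.5+110),P)
# top-face edges of back stop too: bumper faces hidden; guide bends and tips, inner faces at top
by=[t(347,190,-.012,.074,.036),t(316,236,-.039,.09,.036),t(587,213,-.012,-.074,.036),t(611,259,-.039,-.09,.036)]
b,e=fit(by,[.67,-.12,-.05]);print("bay",b.round(4),np.degrees(b[2]).round(2),e.round(1).tolist())
for B in(b,np.array([.672,-.1213,-.055])):
    c,s=np.cos(B[2]),np.sin(B[2]);d=x[:2]-B[:2];print("rel",(np.array([[c,s],[-s,c]])@d).round(4),np.degrees(x[2]-B[2]).round(2))
E
```

```text
crate [ 0.5076 -0.0892 -0.04  ] -2.29 [[-0.2, 0.2], [0.2, 0.3], [0.5, -0.3], [-0.5, -0.2]]
bay [ 0.6693 -0.1215 -0.0736] -4.22 [[-0.5, 0.6], [-0.2, -0.6], [0.3, 0.1], [0.3, -0.1]]
rel [-0.1635  0.0203] 1.92
rel [-0.1659  0.023 ] 0.86
```

Emit:
{"name": "move_arm", "arguments": {"deltas": [[[-0.0045, 0, 0.0026], [0, 0, 0], 0.4], [[-0.0045, 0, 0.0026], [0, 0, 0], 0.4], [[-0.0045, 0, 0.0026], [0, 0, 0], 0.4], [[-0.0045, 0, 0.0026], [0, 0, 0], 0.4], [[0, 0, 0], [0, 0, 0], 0.4], [[0.0087, 0, -0.005], [0, 0, 0], 0.4], [[0.0173, 0, -0.01], [0, 0, 0], 0.4], [[0.0173, 0, -0.01], [0, 0, 0], 0.4], [[-0.02, 0, -0.0346], [0, 0, 0], 0.4], [[-0.02, 0, -0.0346], [0, 0, 0], 0.4], [[-0.02, 0, -0.0346], [0, 0, 0], 0.4], [[-0.02, 0, -0.0346], [0, 0, 0], 0.4]]}}

```text
time_s: 8.45
eef_pos: [0.4986, 0.0994, 0.3309]
ee_rot: [0.7, 0.666, -0.187, 0.177]
wrist_force: [1.1, 0.4, -0.2]
gripper_width: 0.0344
grasp_force: 0.0
```

```bash
python3 - <<'E'
from fit import *
i=r.read_camera("top");cv2.imwrite("pics/t4.png",cv2.resize(i[110:255,170:360],None,fx=4.1,fy=4.1,interpolation=cv2.INTER_CUBIC))
yaw=-.066;c,s=np.cos(yaw),np.sin(yaw);u=np.array([c,s,0]);z=np.array([0,0,1.])
R=tool(yaw,-30,REAR)
cr=np.array([.508,-.111,0]); tip=cr-u*(.048+.0095+.03)+z*.025
p=tip-R[:,2]*.17; A=cur(); print("target",p)
A1=mat([p[0],p[1],.36],R); A2=mat([.42,.06,.37],A[:3,:3])
rows(A,A2,6); rows(A,A1,16)
P=A.copy();D=fmp(np.linalg.inv(A)@A1,1/16).real
for k in range(16): 
    P=P@D
    if k%3==2: print((P[:3,3]+P[:3,2]*.173).round(3),P[:3,3].round(3))
print("down .1",(R.T@[0,0,-.1]).round(4),"fwd",(R.T@u).round(3))
E
```

```text
target [ 0.33587557 -0.09962326  0.17222432]
6 x shift [-0.009, -0.013, -0.0013] turn [0.0, -0.0, -0.0]
16 x shift [-0.0038, -0.0175, 0.0005] turn [-2.76, -0.0, -4.84]
[0.47  0.003 0.191] [0.449 0.086 0.341]
[ 0.447 -0.015  0.195] [0.403 0.059 0.345]
[ 0.43  -0.039  0.2  ] [0.367 0.019 0.35 ]
[ 0.421 -0.067  0.204] [ 0.344 -0.029  0.354]
[ 0.421 -0.096  0.209] [ 0.335 -0.082  0.358]
down .1 [0.05   0.     0.0866] fwd [-0.866  0.     0.5  ]
```

View pics/t4.png

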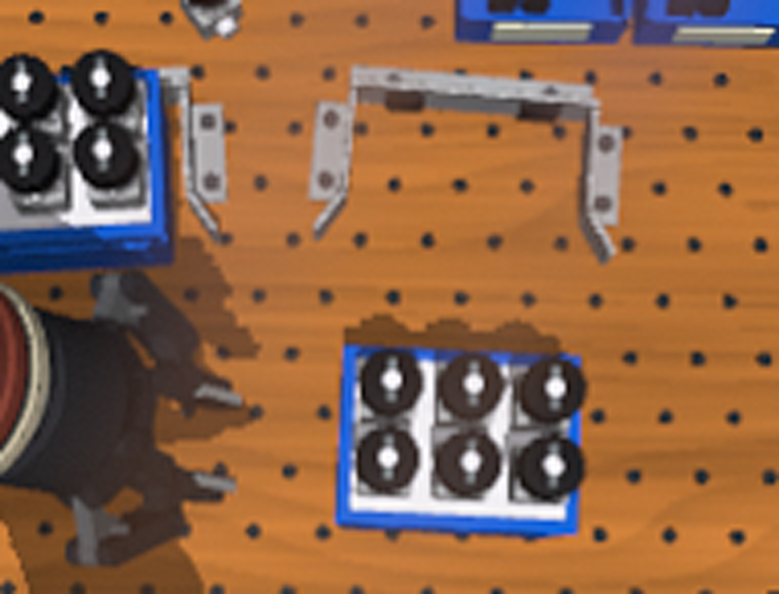

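The crate now has corners at (346,344), (581,355), (579,536) and (338,523), in line with the bay. I'll move round behind it.

Emit:
{"name": "move_arm", "arguments": {"deltas": [[[-0.0038, -0.0175, -0.002], [-2.76, 0, -4.84], 0.4], [[-0.0038, -0.0175, -0.002], [-2.76, 0, -4.84], 0.4], [[-0.0038, -0.0175, 0.0005], [-2.76, 0, -4.84], 0.4], [[-0.0038, -0.0175, 0.0005], [-2.76, 0, -4.84], 0.4], [[-0.0038, -0.0175, 0.0005], [-2.76, 0, -4.84], 0.4], [[-0.0038, -0.0175, 0.0005], [-2.76, 0, -4.84], 0.4], [[-0.0038, -0.0175, 0.0005], [-2.76, 0, -4.84], 0.4], [[-0.0038, -0.0175, 0.0005], [-2.76, 0, -4.84], 0.4], [[-0.0038, -0.0175, 0.0005], [-2.76, 0, -4.84], 0.4], [[-0.0038, -0.0175, 0.0005], [-2.76, 0, -4.84], 0.4], [[-0.0038, -0.0175, 0.0005], [-2.76, 0, -4.84], 0.4], [[-0.0038, -0.0175, 0.0005], [-2.76, 0, -4.84], 0.4]]}}

```text
time_s: 9.7
eef_pos: [0.3585, 0.0084, 0.3514]
ee_rot: [0.318, 0.915, -0.079, 0.237]
wrist_force: [0.1, -0.6, -0.6]
gripper_width: 0.0341
grasp_force: 0.0
```

Emit:
{"name": "move_arm", "arguments": {"deltas": [[[-0.0038, -0.0175, 0.0005], [-2.76, 0, -4.84], 0.4], [[-0.0038, -0.0175, 0.0005], [-2.76, 0, -4.84], 0.4], [[-0.0038, -0.0175, 0.0005], [-2.76, 0, -4.84], 0.4], [[-0.0038, -0.0175, 0.0005], [-2.76, 0, -4.84], 0.4], [[0, 0, 0], [0, 0, 0], 0.4]]}}

```text
time_s: 10.2
eef_pos: [0.369, -0.0424, 0.3453]
ee_rot: [0.181, 0.954, -0.044, 0.235]
wrist_force: [-1.1, -0.3, -0.1]
gripper_width: 0.0343
grasp_force: 0.0
```

```bash
python3 - <<'E'
from fit import *
x=crate([(345,343),(582,355),(579,537),(338,523)],4.1,170,110)
A=cur();print(A[:3,3].round(4),(A[:3,3]+A[:3,2]*.17).round(4),r.state()["joint_pos"])
R=tool(-.066,-30,REAR);print("rot err",np.degrees(Ro.from_matrix(A[:3,:3].T@R).as_rotvec()).round(2))
E
```

```text
crate [ 0.5075 -0.1116 -0.0383] -2.19 [[-0.1, 0.2], [0.4, 0.2], [0.2, -0.4], [-0.5, 0.0]]
[ 0.369  -0.0424  0.3453] [ 0.4425 -0.0712  0.1947] [ 0.15854292 -0.37977831 -0.21783026  2.32718839  0.1716772   0.75200717
  1.03378608]
rot err [ -8.5   -2.32 -15.53]
```

```bash
cat > kin.py <<'E'
from h import *
import itertools
from scipy.optimize import least_squares
q0=np.array([-1.239,.333,.04,1.465,-.013,1.343,-.059]);s0=mat([.271,.591,.405],Ro.from_quat([.2137,.9769,-.0007,-.0001]).as_matrix())
q1=np.array([-1.,.52,.42,1.86,.23,1.14,-.77]);s1=mat([.4887,.2301,.1672],Ro.from_quat([.699,.666,-.189,.177]).as_matrix())
q2=np.array([.1585,-.3798,-.2178,2.3272,.1717,.7520,1.0338]);s2=mat([.369,-.0424,.3453],Ro.from_quat([.181,.954,-.044,.235]).as_matrix())
def fk(q,P,sg):
    h,L1,L2,L3,a,o1,o7=P
    rz=lambda t:Ro.from_euler("z",t);ry=lambda t:Ro.from_euler("y",t)
    R=rz(sg[0]*q[0]+o1);p=np.array([0,0,h])
    R=R*ry(q[1]);R=R*rz(sg[1]*q[2]);p=p+R.apply([a,0,L1]);R=R*ry(q[3]);R=R*rz(sg[2]*q[4]);p=p+R.apply([-a,0,L2]);R=R*ry(q[5]);p=p+R.apply([0,0,L3]);R=R*rz(sg[3]*q[6]+o7)
    return p,R
def err(P,sg):
    e=[]
    for q,s in((q0,s0),(q1,s1),(q2,s2)):
        p,R=fk(q,P,sg);e+=list(p-s[:3,3])+list(.2*(Ro.from_matrix(s[:3,:3]).inv()*R).as_rotvec())
    return np.array(e)
best=None
for sg in itertools.product((1,-1),repeat=4):
  for o7 in(0,1.57,3.14,-1.57):
    f=least_squares(err,[.3,.45,.45,.12,0,0,o7],args=(sg,))
    if best is None or f.cost<best[0]:best=(f.cost,f.x,sg)
_,P,sg=best
lo=np.array([-2.58,-.38,-1.3,.25,-1.5,.08,-2.65])+.01;hi=np.array([2.58,2.09,1.39,2.4,4.64,2.09,2.65])-.01
def ik(T,seed=q2):
    def e(q):
        p,R=fk(q,P,sg);return np.r_[p-T[:3,3],.2*(Ro.from_matrix(T[:3,:3]).inv()*R).as_rotvec()]
    b=None
    for k in range(4):
        f=least_squares(e,np.clip(seed+np.random.default_rng(k).normal(0,.2*k,7),lo+1e-3,hi-1e-3),bounds=(lo,hi))
        if b is None or f.cost<b.cost:b=f
    return b.x,np.abs(b.fun).max()
E
python3 - <<'E'
from kin import *
print(best[0],P.round(4),sg,err(P,sg).round(4).max())
u=np.array([np.cos(-.066),np.sin(-.066),0]);z=np.array([0,0,1.])
print("lean, rear contact")
for l in(-30,-26):
  R=tool(-.066,l,REAR)
  for x,y in((.445,-.106),(.42,-.106),(.42,0.)):
    for zz in(.025,.1,.2):
      q,e=ik(mat(np.array([x,y,zz])-R[:,2]*.17,R));print(l,x,y,zz,round(e,4),q.round(2))
Rv=Ro.from_euler("z",-.066).as_matrix()@np.array([[0,1,0],[1,0,0],[0,0,-1.]])
for x in(.40,.37):
  for zz in(.185,.36):
    q,e=ik(mat([x,-.105,zz],Rv));print("vert",x,zz,round(e,4),q.round(2))
E
```

```text
0.00020311303358679 [ 0.247   0.5238  0.4965  0.2279  0.0016 -0.0732  1.5055] (-1, -1, -1, -1) 0.0134
lean, rear contact
-30 0.445 -0.106 0.025 0.0416 [-1.06  0.08  1.38  2.39 -0.49  0.5   2.24]
-30 0.445 -0.106 0.1 0.0233 [ 1.43 -0.37 -0.96  2.39 -0.78  0.75  2.51]
-30 0.445 -0.106 0.2 0.0035 [ 0.29 -0.37 -0.    2.34 -0.23  0.7   1.95]
-30 0.42 -0.106 0.025 0.051 [ 1.63 -0.04 -1.29  2.39 -0.38  0.57  2.17]
-30 0.42 -0.106 0.1 0.0318 [ 1.37 -0.37 -0.86  2.39 -0.71  0.81  2.47]
-30 0.42 -0.106 0.2 0.0147 [ 0.34 -0.37 -0.    2.34 -0.27  0.76  2.01]
-30 0.42 0.0 0.025 0.0604 [-1.69 -0.37  1.38  2.39  0.71  0.74  0.7 ]
-30 0.42 0.0 0.1 0.0396 [-1.08 -0.37  0.77  2.39  0.54  0.78  0.86]
-30 0.42 0.0 0.2 0.0258 [-0.14 -0.37  0.    2.34  0.11  0.77  1.3 ]
-26 0.445 -0.106 0.025 0.0291 [-1.1   0.05  1.38  2.39 -0.38  0.48  2.11]
-26 0.445 -0.106 0.1 0.0106 [ 1.42 -0.37 -0.97  2.39 -0.76  0.73  2.46]
-26 0.445 -0.106 0.2 0.0 [-0.16 -0.37  0.32  2.29  0.05  0.75  1.65]
-26 0.42 -0.106 0.025 0.0388 [ 1.61 -0.06 -1.29  2.39 -0.35  0.56  2.11]
-26 0.42 -0.106 0.1 0.0195 [ 1.35 -0.37 -0.87  2.39 -0.68  0.79  2.43]
-26 0.42 -0.106 0.2 0.0058 [ 0.3  -0.37 -0.    2.31 -0.19  0.8   1.92]
-26 0.42 0.0 0.025 0.0471 [-1.68 -0.37  1.38  2.39  0.7   0.73  0.72]
-26 0.42 0.0 0.1 0.0266 [-1.09 -0.37  0.8   2.39  0.53  0.77  0.87]
-26 0.42 0.0 0.2 0.0152 [-0.12 -0.37  0.    2.31  0.07  0.82  1.35]
vert 0.4 0.185 0.0 [ 0.43  0.13 -0.27  2.25  0.05  0.77  0.08]
vert 0.4 0.36 0.0 [ 0.23 -0.1  -0.05  2.04 -0.    1.2   0.13]
vert 0.37 0.185 0.0 [ 0.18  0.07  0.03  2.3  -0.    0.77  0.15]
vert 0.37 0.36 0.0 [ 0.46 -0.16 -0.22  2.09 -0.04  1.2   0.19]
```

```bash
python3 - <<'E'
from kin import *
for L in(-12,-15,-20):
  R=tool(-.066,0,SIDE)@Ro.from_rotvec([np.radians(L),0,0]).as_matrix()
  for x in(.455,.43):
   for zz in(.036,.10,.2):
    p=np.array([x,-.107,zz])-R[:,1]*.055-R[:,2]*.16
    q,e=ik(mat(p,R));print(L,x,zz,p.round(3),round(e,4),q.round(2))
A=cur();print(A.round(3))
i=r.read_camera("wrist");cv2.imwrite("pics/w.png",i)
E
```

```text
-12 0.455 0.036 [ 0.368 -0.101  0.181] 0.0038 [-1.14  0.04  1.38  2.39 -0.17  0.57  0.32]
-12 0.455 0.1 [ 0.368 -0.101  0.245] 0.0 [ 0.28 -0.12 -0.05  2.34 -0.08  0.72  0.22]
-12 0.455 0.2 [ 0.368 -0.101  0.345] 0.0 [ 0.29 -0.24 -0.06  2.2  -0.08  0.98  0.21]
-12 0.43 0.036 [ 0.343 -0.101  0.181] 0.0141 [ 1.55 -0.04 -1.29  2.39 -0.15  0.64  0.32]
-12 0.43 0.1 [ 0.343 -0.101  0.245] 0.0 [ 0.29 -0.17 -0.04  2.38 -0.09  0.73  0.25]
-12 0.43 0.2 [ 0.343 -0.101  0.345] 0.0 [ 0.14 -0.3   0.09  2.24 -0.03  0.99  0.18]
-15 0.455 0.036 [ 0.361 -0.101  0.176] 0.0134 [-1.12  0.06  1.38  2.39 -0.23  0.57  0.39]
-15 0.455 0.1 [ 0.361 -0.101  0.24 ] 0.0 [ 0.54 -0.15 -0.27  2.38 -0.18  0.66  0.33]
-15 0.455 0.2 [ 0.361 -0.101  0.34 ] 0.0 [ 0.3  -0.28 -0.05  2.25 -0.1   0.92  0.24]
-15 0.43 0.036 [ 0.336 -0.101  0.176] 0.0235 [ 1.56 -0.03 -1.29  2.39 -0.16  0.63  0.34]
-15 0.43 0.1 [ 0.336 -0.101  0.24 ] 0.0074 [ 1.44 -0.37 -0.98  2.39 -0.57  0.84  0.76]
-15 0.43 0.2 [ 0.336 -0.101  0.34 ] 0.0 [ 0.27 -0.33 -0.01  2.28 -0.09  0.94  0.25]
-20 0.455 0.036 [ 0.349 -0.1    0.168] 0.0292 [-1.07  0.11  1.38  2.39 -0.37  0.58  0.54]
-20 0.455 0.1 [ 0.349 -0.1    0.232] 0.0139 [ 1.52 -0.37 -1.07  2.39 -0.67  0.79  0.84]
-20 0.455 0.2 [ 0.349 -0.1    0.332] 0.0 [ 0.27 -0.33 -0.    2.31 -0.13  0.83  0.28]
-20 0.43 0.036 [ 0.324 -0.1    0.168] 0.039 [-1.08  0.02  1.38  2.39 -0.2   0.63  0.4 ]
-20 0.43 0.1 [ 0.324 -0.1    0.232] 0.0229 [ 1.47 -0.37 -0.99  2.39 -0.61  0.85  0.82]
-20 0.43 0.2 [ 0.324 -0.1    0.332] 0.0032 [ 0.3  -0.37 -0.    2.34 -0.14  0.86  0.31]
[[-0.824  0.366  0.432  0.369]
 [ 0.325  0.931 -0.169 -0.042]
 [-0.464  0.001 -0.886  0.345]
 [ 0.     0.     0.     1.   ]]
```

View pics/w.png

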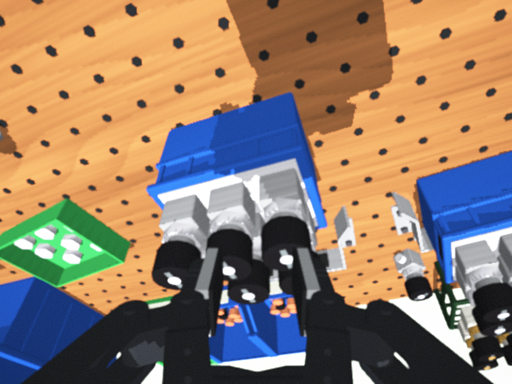

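The wrist view shows the knuckles sticking out beyond the finger backs, so a vertical push is unsafe. I'll check a backward lean with the tool rolled toward -y for reach.

```bash
python3 - <<'E'
from kin import *
def RR(l,f):return Ro.from_euler("z",-.066).as_matrix()@Ro.from_euler("x",np.radians(f)).as_matrix()@tool(0,-l,REAR)
for l in(27,30):
  for f in(25,32,38):
    R=RR(l,f);o=[]
    for x in(.45,.425):
      for zz in(.03,.1,.2):
        q,e=ik(mat(np.array([x-.0095,-.105,zz])-R[:,2]*.17,R));o.append((round(e,4),q.round(2).tolist()) if zz==.03 else round(e,4))
    print(l,f,o)
E
```

```text
27 25 [(np.float64(0.0062), [1.62, 0.27, -1.02, 2.39, -0.71, 0.61, 2.64]), np.float64(0.0001), np.float64(0.0), (np.float64(0.0135), [1.67, 0.26, -1.01, 2.39, -0.66, 0.68, 2.64]), np.float64(0.0017), np.float64(0.0)]
27 32 [(np.float64(0.0), [1.76, 0.46, -1.13, 2.38, -0.57, 0.58, 2.55]), np.float64(0.0), np.float64(0.0), (np.float64(0.0043), [1.77, 0.4, -1.06, 2.39, -0.62, 0.66, 2.64]), np.float64(0.0019), np.float64(0.0)]
27 38 [(np.float64(0.0), [1.69, 0.5, -0.99, 2.34, -0.64, 0.67, 2.63]), np.float64(0.0), np.float64(0.0), (np.float64(0.0), [1.8, 0.52, -1.07, 2.37, -0.57, 0.67, 2.61]), np.float64(0.0), np.float64(0.0)]
30 25 [(np.float64(0.0143), [1.68, 0.32, -1.07, 2.39, -0.68, 0.6, 2.64]), np.float64(0.0034), np.float64(0.0), (np.float64(0.021), [1.74, 0.3, -1.07, 2.39, -0.63, 0.67, 2.64]), np.float64(0.0101), np.float64(0.0)]
30 32 [(np.float64(0.0054), [1.76, 0.46, -1.1, 2.39, -0.65, 0.58, 2.64]), np.float64(0.0028), np.float64(0.0), (np.float64(0.0117), [1.81, 0.44, -1.09, 2.39, -0.6, 0.65, 2.64]), np.float64(0.0088), np.float64(0.0)]
30 38 [(np.float64(0.0), [1.79, 0.56, -1.09, 2.38, -0.62, 0.59, 2.64]), np.float64(0.0), np.float64(0.0), (np.float64(0.0037), [1.85, 0.55, -1.09, 2.39, -0.58, 0.64, 2.64]), np.float64(0.0), np.float64(0.0)]
```

```bash
cat >> kin.py <<'E'
FWD=np.array([[1,0,0],[0,-1,0],[0,0,-1.]])
def RF(l,f,yaw=-.066):return Ro.from_euler("z",yaw).as_matrix()@Ro.from_euler("x",np.radians(f)).as_matrix()@tool(0,l,FWD)
E
python3 - <<'E'
from kin import *
sd=np.array([1.,.4,-.5,2.3,-.5,.6,-.5])
for l in(27,30):
  for f in(20,28,35):
    R=RF(l,f);o=[]
    for x,y in((.45,-.105),(.42,-.105),(.42,-.2)):
      for zz in(.03,.1,.2):
        q,e=ik(mat(np.array([x-.0095,y,zz])-R[:,2]*.17,R),sd);o.append((round(e,4),q.round(2).tolist()) if zz==.03 else round(e,4))
    print(l,f,*o)
A=cur();R=RF(27,35)
B=mat(np.array([.41,-.12,.23])-R[:,2]*.17,R);print(B[:3,3],ik(B,sd))
rows(A,B,22)
Pn=A.copy();D=fmp(np.linalg.inv(A)@B,1/22).real
for k in range(22):
    Pn=Pn@D
    if k%4==3:print((Pn[:3,3]+Pn[:3,2]*.173).round(3),Pn[:3,3].round(3),ik(Pn,sd)[1].round(4))
print("down .1",(R.T@[0,0,-.1]).round(4),"fwd .1",(R.T@[.1*np.cos(.066),-.1*np.sin(.066),0]).round(4),"left",(R.T@[0,.1,0]).round(4))
E
```

```text
27 20 (np.float64(0.012), [-0.59, 0.41, 1.38, 2.39, -1.19, 1.07, -0.1]) 0.0 0.0 (np.float64(0.021), [-0.55, 0.37, 1.38, 2.39, -1.09, 1.09, -0.11]) 0.0079 0.0 (np.float64(0.0), [1.34, 0.19, -0.5, 2.35, -0.79, 0.72, -0.24]) 0.0 0.0
27 28 (np.float64(0.0022), [-0.43, 0.6, 1.38, 2.39, -1.33, 1.35, 0.05]) 0.0 0.0 (np.float64(0.0105), [-0.38, 0.58, 1.38, 2.39, -1.24, 1.37, 0.07]) 0.0 0.0 (np.float64(0.0), [1.5, 0.31, -0.62, 2.28, -0.71, 0.79, -0.3]) 0.0 0.0
27 35 (np.float64(0.0), [1.73, 0.48, -1.06, 2.36, -0.6, 0.62, -0.55]) 0.0 0.0 (np.float64(0.0012), [-0.27, 0.76, 1.38, 2.39, -1.32, 1.61, 0.17]) 0.0 0.0 (np.float64(0.0), [1.35, 0.37, -0.42, 2.23, -0.76, 0.92, -0.25]) 0.0 0.0
30 20 (np.float64(0.0201), [-0.56, 0.44, 1.38, 2.39, -1.22, 1.12, -0.05]) 0.0079 0.0 (np.float64(0.0285), [-0.51, 0.41, 1.38, 2.39, -1.12, 1.15, -0.05]) 0.0164 0.0 (np.float64(0.0), [1.44, 0.19, -0.57, 2.38, -0.86, 0.7, -0.14]) 0.0 0.0
30 28 (np.float64(0.01), [-0.4, 0.64, 1.38, 2.39, -1.35, 1.41, 0.09]) 0.0001 0.0 (np.float64(0.0178), [-0.34, 0.62, 1.38, 2.39, -1.26, 1.44, 0.12]) 0.0082 0.0 (np.float64(0.0), [1.26
[... 180 characters left out ...]
4, 1.67, 0.21]) 0.0006 0.0 (np.float64(0.0), [1.17, 0.35, -0.18, 2.26, -0.89, 0.97, -0.11]) 0.0 0.0
[ 0.32725971 -0.20160103  0.35407787] (array([ 1.40381447, -0.11502823, -0.48136285,  2.19700212, -0.81210181,
        1.34291124, -0.53394056]), np.float64(1.288460450277196e-08))
22 x shift [0.0108, -0.0031, -0.0021] turn [-0.43, -2.7, -7.69]
[ 0.429 -0.073  0.195] [ 0.326 -0.047  0.332] 0.037
[ 0.417 -0.081  0.198] [ 0.293 -0.075  0.319] 0.0621
[ 0.409 -0.093  0.202] [ 0.279 -0.117  0.314] 0.0447
[ 0.406 -0.106  0.21 ] [ 0.286 -0.161  0.321] 0.0131
[ 0.409 -0.116  0.221] [ 0.311 -0.193  0.341] 0.0
down .1 [-0.0372  0.0574  0.073 ] fwd .1 [0.0891 0.     0.0454] left [-0.0319 -0.0817  0.048 ]
```

```bash
python3 - <<'E'
from kin import *
sd=np.array([1.,.4,-.5,2.3,-.5,.6,-.5])
A=cur();V=mat([.40,-.20,.40],tool(-.4,0,SIDE));R=RF(27,38)
C=mat(np.array([.428,-.225,.13])-R[:,2]*.17,R)
for X,Y,N in((A,V,12),(V,C,16)):
  rows(X,Y,N);D=fmp(np.linalg.inv(X)@Y,1/N).real;Pn=X.copy()
  for k in range(N):
    Pn=Pn@D
    if k%3==2:print((Pn[:3,3]+Pn[:3,2]*.173).round(3),Pn[:3,3].round(3),ik(Pn,sd)[1].round(4))
print("down .1",(R.T@[0,0,-.1]).round(4),"fwd .1",(R.T@[.1*np.cos(.066),-.1*np.sin(.066),0]).round(4),"left",(R.T@[.1*np.sin(.066),.1*np.cos(.066),0]).round(4))
E
```

```text
12 x shift [-0.0153, -0.0033, -0.0009] turn [1.84, 1.78, 7.43]
[ 0.452 -0.105  0.207] [ 0.399 -0.07   0.367] 0.0
[ 0.448 -0.142  0.217] [ 0.416 -0.111  0.384] 0.0
[ 0.429 -0.175  0.223] [ 0.416 -0.156  0.395] 0.0
[ 0.4   -0.2    0.227] [ 0.4 -0.2  0.4] 0.0
16 x shift [-0.0101, 0.0064, 0.0057] turn [1.03, 2.89, 4.74]
[ 0.408 -0.208  0.21 ] [ 0.403 -0.235  0.381] 0.0
[ 0.415 -0.214  0.192] [ 0.398 -0.266  0.357] 0.0
[ 0.42  -0.219  0.174] [ 0.387 -0.291  0.328] 0.0
[ 0.424 -0.222  0.154] [ 0.37  -0.307  0.295] 0.0
[ 0.428 -0.224  0.134] [ 0.351 -0.313  0.261] 0.0
down .1 [-0.0358  0.0616  0.0702] fwd .1 [0.0891 0.     0.0454] left [-0.028  -0.0788  0.0549]
```

Emit:
{"name": "move_arm", "arguments": {"deltas": [[[-0.0153, -0.0033, -0.0009], [1.84, 1.78, 7.43], 0.4], [[-0.0153, -0.0033, -0.0009], [1.84, 1.78, 7.43], 0.4], [[-0.0153, -0.0033, -0.0009], [1.84, 1.78, 7.43], 0.4], [[-0.0153, -0.0033, -0.0009], [1.84, 1.78, 7.43], 0.4], [[-0.0153, -0.0033, -0.0009], [1.84, 1.78, 7.43], 0.4], [[-0.0153, -0.0033, -0.0009], [1.84, 1.78, 7.43], 0.4], [[-0.0153, -0.0033, -0.0009], [1.84, 1.78, 7.43], 0.4], [[-0.0153, -0.0033, -0.0009], [1.84, 1.78, 7.43], 0.4], [[-0.0153, -0.0033, -0.0009], [1.84, 1.78, 7.43], 0.4], [[-0.0153, -0.0033, -0.0009], [1.84, 1.78, 7.43], 0.4], [[-0.0153, -0.0033, -0.0009], [1.84, 1.78, 7.43], 0.4], [[-0.0153, -0.0033, -0.0009], [1.84, 1.78, 7.43], 0.4]]}}

```text
time_s: 11.45
eef_pos: [0.4018, -0.1977, 0.4001]
ee_rot: [0.834, 0.552, -0.002, 0.0]
wrist_force: [-0.4, 0.7, 0.1]
gripper_width: 0.0344
grasp_force: 0.0
```

Emit:
{"name": "move_arm", "arguments": {"deltas": [[[-0.0101, 0.0064, 0.0057], [1.03, 2.89, 4.74], 0.4], [[-0.0101, 0.0064, 0.0057], [1.03, 2.89, 4.74], 0.4], [[-0.0101, 0.0064, 0.0057], [1.03, 2.89, 4.74], 0.4], [[-0.0101, 0.0064, 0.0057], [1.03, 2.89, 4.74], 0.4], [[-0.0101, 0.0064, 0.0057], [1.03, 2.89, 4.74], 0.4], [[-0.0101, 0.0064, 0.0057], [1.03, 2.89, 4.74], 0.4], [[-0.0101, 0.0064, 0.0057], [1.03, 2.89, 4.74], 0.4], [[-0.0101, 0.0064, 0.0057], [1.03, 2.89, 4.74], 0.4], [[0, 0, 0], [0, 0, 0], 0.4]]}}

```text
time_s: 12.35
eef_pos: [0.3924, -0.2815, 0.3366]
ee_rot: [0.948, 0.241, 0.122, -0.168]
wrist_force: [-0.5, -0.4, -1.1]
gripper_width: 0.0341
grasp_force: 0.0
```

```bash
python3 - <<'E'
from kin import *
A=cur();print(A[:3,3].round(4),(A[:3,3]+A[:3,2]*.17).round(4),np.round(r.state()["joint_pos"],2))
R=RF(27,38);C=mat(np.array([.428,-.225,.13])-R[:,2]*.17,R);rows(A,C,8)
E
```

```text
[ 0.3924 -0.2815  0.3366] [ 0.418  -0.2173  0.1813] [ 0.65  0.11  0.03  1.92 -0.42  1.27 -0.23]
8 x shift [-0.0102, 0.0065, 0.0055] turn [1.03, 2.93, 4.72]
```

Emit:
{"name": "move_arm", "arguments": {"deltas": [[[-0.0102, 0.0065, 0.0055], [1.03, 2.93, 4.72], 0.4], [[-0.0102, 0.0065, 0.0055], [1.03, 2.93, 4.72], 0.4], [[-0.0102, 0.0065, 0.0055], [1.03, 2.93, 4.72], 0.4], [[-0.0102, 0.0065, 0.0055], [1.03, 2.93, 4.72], 0.4], [[-0.0102, 0.0065, 0.0055], [1.03, 2.93, 4.72], 0.4], [[-0.0102, 0.0065, 0.0055], [1.03, 2.93, 4.72], 0.4], [[-0.0102, 0.0065, 0.0055], [1.03, 2.93, 4.72], 0.4], [[-0.0102, 0.0065, 0.0055], [1.03, 2.93, 4.72], 0.4], [[0, 0, 0], [0, 0, 0], 0.3]]}}

```text
time_s: 13.25
eef_pos: [0.3454, -0.312, 0.2495]
ee_rot: [0.916, -0.104, 0.231, -0.31]
wrist_force: [-0.7, -0.1, 0.2]
gripper_width: 0.0255
grasp_force: 0.0
```

Emit:
{"name": "move_arm", "arguments": {"deltas": [[[-0.0035, 0.006, 0.0068], [0, 0, 0], 0.3], [[-0.0035, 0.006, 0.0068], [0, 0, 0], 0.3], [[-0.0035, 0.006, 0.0068], [0, 0, 0], 0.3], [[-0.0035, 0.006, 0.0068], [0, 0, 0], 0.3], [[-0.0035, 0.006, 0.0068], [0, 0, 0], 0.3], [[-0.0035, 0.006, 0.0068], [0, 0, 0], 0.3], [[-0.0035, 0.006, 0.0068], [0, 0, 0], 0.3], [[-0.0035, 0.006, 0.0068], [0, 0, 0], 0.3], [[-0.0035, 0.006, 0.0068], [0, 0, 0], 0.3], [[0, 0, 0], [0, 0, 0], 0.3]]}}

```text
time_s: 14.25
eef_pos: [0.3452, -0.3138, 0.1618]
ee_rot: [0.916, -0.104, 0.233, -0.309]
wrist_force: [-0.2, 0.9, 0.3]
gripper_width: 0.0254
grasp_force: 0.0
```

```bash
cat > now.py <<'E'
from kin import *
A=cur();s=r.state();print("tip",(A[:3,3]+A[:3,2]*.171).round(4),"q",np.round(s["joint_pos"],2),"F",np.round(s["wrist_force"],1),s["time_s"])
R=RF(27,38);print("rot err",np.degrees(Ro.from_matrix(A[:3,:3].T@R).as_rotvec()).round(2))
E
python3 now.py
```

```text
tip [ 0.4291 -0.2253  0.042 ] q [ 0.83  0.39  0.11  2.12 -0.97  1.08 -0.18] F [-0.2  0.9  0.3] 14.25
rot err [-0.08 -0.09  0.32]
```

Emit:
{"name": "move_arm", "arguments": {"deltas": [[[-0.0036, 0.0062, 0.007], [0, 0, 0], 0.3], [[-0.0033, -0.0091, 0.0064], [0, 0, 0], 0.3], [[-0.0033, -0.0091, 0.0064], [0, 0, 0], 0.3], [[-0.0033, -0.0091, 0.0064], [0, 0, 0], 0.3], [[-0.0033, -0.0091, 0.0064], [0, 0, 0], 0.3], [[-0.0033, -0.0091, 0.0064], [0, 0, 0], 0.3], [[-0.0033, -0.0091, 0.0064], [0, 0, 0], 0.3], [[-0.0033, -0.0091, 0.0064], [0, 0, 0], 0.3], [[-0.0033, -0.0091, 0.0064], [0, 0, 0], 0.3], [[-0.0033, -0.0091, 0.0064], [0, 0, 0], 0.3], [[-0.0033, -0.0091, 0.0064], [0, 0, 0], 0.3], [[0, 0, 0], [0, 0, 0], 0.3]]}}

```text
time_s: 15.45
eef_pos: [0.3524, -0.1967, 0.152]
ee_rot: [0.916, -0.103, 0.233, -0.309]
wrist_force: [0.6, 0.3, -0.0]
gripper_width: 0.0257
grasp_force: 0.0
```

```bash
python3 now.py
```

```text
tip [ 0.4362 -0.108   0.0323] q [ 0.73  0.27  0.    2.32 -1.12  0.92 -0.17] F [ 0.6  0.3 -0. ] 15.45
rot err [-0.11 -0.08  0.45]
```

Emit:
{"name": "move_arm", "arguments": {"deltas": [[[0.0045, 0, 0.0023], [0, 0, 0], 0.3], [[0.0045, 0, 0.0023], [0, 0, 0], 0.3], [[0.0036, 0, 0.0018], [0, 0, 0], 0.3], [[0.0036, 0, 0.0018], [0, 0, 0], 0.3], [[0.0036, 0, 0.0018], [0, 0, 0], 0.3], [[0.0036, 0, 0.0018], [0, 0, 0], 0.3], [[0.0036, 0, 0.0018], [0, 0, 0], 0.3], [[0.0045, 0, 0.0023], [0, 0, 0], 0.3], [[0.0045, 0, 0.0023], [0, 0, 0], 0.3], [[0.0045, 0, 0.0023], [0, 0, 0], 0.3], [[0.0045, 0, 0.0023], [0, 0, 0], 0.3], [[0.0045, 0, 0.0023], [0, 0, 0], 0.3]]}}

```text
time_s: 16.65
eef_pos: [0.4074, -0.2016, 0.1521]
ee_rot: [0.916, -0.103, 0.232, -0.309]
wrist_force: [-7.3, 0.0, 4.2]
gripper_width: 0.0258
grasp_force: 4.1
```

```bash
python3 now.py; python3 - <<'E'
from h import *
i=r.read_camera("top");cv2.imwrite("pics/t5.png",cv2.resize(i[110:255,170:360],None,fx=4.1,fy=4.1,interpolation=cv2.INTER_CUBIC))
E
```

```text
tip [ 0.4911 -0.1129  0.0323] q [ 0.68  0.34 -0.02  2.23 -1.14  0.89 -0.24] F [-7.3  0.   4.2] 16.65
rot err [-0.1  -0.04  0.37]
```

View pics/t5.png

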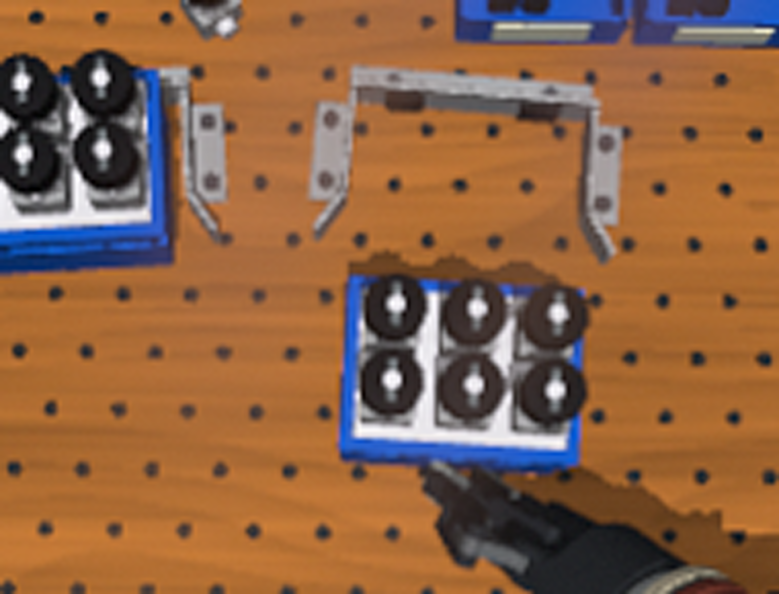

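The crate is sliding square toward the mouth, with front rim corners at about (350,275) and (584,288). The fingers are low on its rear wall.

```bash
python3 - <<'E'
from fit import *
x=crate([(349,274),(585,287),(581,455),(342,443)],4.1,170,110)
for B in([.6693,-.1215,-.0736],[.672,-.1213,-.055]):
    B=np.array(B);c,s=np.cos(B[2]),np.sin(B[2]);d=x[:2]-B[:2];print("rel",(np.array([[c,s],[-s,c]])@d).round(4),np.degrees(x[2]-B[2]).round(2))
# contact-based: rear face at tip corner
A=cur();t=A[:3,3]+A[:3,2]*.171;print(t)
E
```

```text
crate [ 0.5496 -0.1135 -0.0384] -2.2 [[-0.0, -0.9], [0.2, -1.1], [0.3, 0.9], [-0.4, 0.9]]
rel [-0.1199 -0.0009] 2.02
rel [-0.1226  0.001 ] 0.95
[ 0.49201445 -0.11302215  0.03240796]
```

Emit:
{"name": "move_arm", "arguments": {"deltas": [[[0.0045, 0, 0.0023], [0, 0, 0], 0.3], [[0.0045, 0, 0.0023], [0, 0, 0], 0.3], [[0.0045, 0, 0.0023], [0, 0, 0], 0.3], [[0.0045, 0, 0.0023], [0, 0, 0], 0.3], [[0.0045, 0, 0.0023], [0, 0, 0], 0.3], [[0.0045, 0, 0.0023], [0, 0, 0], 0.3], [[0.0045, 0, 0.0023], [0, 0, 0], 0.3], [[0.0045, 0, 0.0023], [0, 0, 0], 0.3], [[0.0045, 0, 0.0023], [0, 0, 0], 0.3], [[0.0045, 0, 0.0023], [0, 0, 0], 0.3], [[0.0045, 0, 0.0023], [0, 0, 0], 0.3], [[0.0045, 0, 0.0023], [0, 0, 0], 0.3]]}}

```text
time_s: 17.9
eef_pos: [0.4679, -0.2054, 0.1522]
ee_rot: [0.916, -0.103, 0.232, -0.309]
wrist_force: [-6.7, 0.1, 2.9]
gripper_width: 0.0256
grasp_force: 3.6
```

```bash
cat > blue.py <<'E'
# blue-mask edge fit: optimise crate pose so the projected rim edges match colour transitions is overkill; fit lines to mask of rim front/left/right
from fit import *
def rim(g):
    im=cv2.cvtColor(r.read_camera("top"),cv2.COLOR_BGR2HSV);m=M["top"]
    mk=((im[...,0]>100)&(im[...,0]<130)&(im[...,1]>150)).astype(np.float32);mk=cv2.GaussianBlur(mk,(0,0),.6)
    def samp(p,g):
        c,s=np.cos(g[2]),np.sin(g[2]);P=np.array([[g[0]+c*x-s*y,g[1]+s*x+c*y,.0905] for x,y in p]);q=proj(m,P).astype(np.float32)
        return cv2.remap(mk,q[:,0],q[:,1],cv2.INTER_LINEAR).ravel()
    t=np.linspace(-.9,.9,40)
    ring=lambda d:[(.05+d,.067*k) for k in t]+[(.05*k,.067+d) for k in t]+[(.05*k,-.067-d) for k in t]
    tc=lambda g:-(samp(ring(-.0025),g).mean()-samp(ring(.0025),g).mean())
    from scipy.optimize import differential_evolution as de
    f=de(tc,[(g[0]-.02,g[0]+.02),(g[1]-.015,g[1]+.015),(g[2]-.06,g[2]+.06)],seed=0,maxiter=40)
    x=f.x;print("rim",x.round(4),np.degrees(x[2]).round(2),"score",round(-f.fun,2))
    for B in([.6693,-.1215,-.0736],[.672,-.1213,-.055]):
        B=np.array(B);c,s=np.cos(B[2]),np.sin(B[2]);print("rel",(np.array([[c,s],[-s,c]])@(x[:2]-B[:2])).round(4),np.degrees(x[2]-B[2]).round(2))
E
python3 now.py; python3 -c "
from blue import *
rim([.606,-.117,-.045])"
```

```text
tip [ 0.5516 -0.1168  0.0323] q [ 0.63  0.4  -0.04  2.12 -1.14  0.86 -0.32] F [-6.7  0.1  2.9] 17.9
rot err [-0.08 -0.04  0.36]
rim [ 0.6064 -0.1164 -0.0615] -3.53 score 0.42
rel [-0.0631  0.0004] 0.69
rel [-0.0658  0.0013] -0.37
```

Emit:
{"name": "move_arm", "arguments": {"deltas": [[[0.0045, 0, 0.0023], [0, 0, 0], 0.3], [[0.0045, 0, 0.0023], [0, 0, 0], 0.3], [[0.0045, 0, 0.0023], [0, 0, 0], 0.3], [[0.0045, 0, 0.0023], [0, 0, 0], 0.3], [[0.0045, 0, 0.0023], [0, 0, 0], 0.3], [[0.0045, 0, 0.0023], [0, 0, 0], 0.3], [[0.0045, 0, 0.0023], [0, 0, 0], 0.3], [[0.0045, 0, 0.0023], [0, 0, 0], 0.3], [[0.0045, 0, 0.0023], [0, 0, 0], 0.3], [[0.0036, 0, 0.0018], [0, 0, 0], 0.3], [[0.0036, 0, 0.0018], [0, 0, 0], 0.3]]}}

```text
time_s: 19.05
eef_pos: [0.5212, -0.2089, 0.1524]
ee_rot: [0.916, -0.103, 0.232, -0.309]
wrist_force: [-6.4, 0.5, 0.6]
gripper_width: 0.0256
grasp_force: 3.0
```

Emit:
{"name": "move_arm", "arguments": {"deltas": [[[0.0018, 0, 0.0009], [0, 0, 0], 0.3], [[0.0018, 0, 0.0009], [0, 0, 0], 0.3], [[0.0018, 0, 0.0009], [0, 0, 0], 0.3]]}}

```text
time_s: 19.35
eef_pos: [0.5273, -0.2094, 0.1525]
ee_rot: [0.916, -0.104, 0.233, -0.309]
wrist_force: [-4.9, -0.0, 0.2]
gripper_width: 0.0254
grasp_force: 2.6
```

Emit:
{"name": "move_arm", "arguments": {"deltas": [[[0.0013, 0, 0.0007], [0, 0, 0], 0.3], [[0.0013, 0, 0.0007], [0, 0, 0], 0.3], [[0.0009, 0, 0.0005], [0, 0, 0], 0.3]]}}

```text
time_s: 19.65
eef_pos: [0.5314, -0.2096, 0.1526]
ee_rot: [0.916, -0.104, 0.233, -0.308]
wrist_force: [-5.1, 0.5, -2.1]
gripper_width: 0.0258
grasp_force: 2.4
```

```bash
python3 now.py; python3 -c "
from blue import *
rim([.668,-.12,-.06])"
```

```text
tip [ 0.6152 -0.1212  0.0326] q [ 0.57  0.48 -0.05  1.99 -1.13  0.84 -0.4 ] F [-5.1  0.5 -2.1] 19.65
rot err [-0.02 -0.09  0.37]
rim [ 0.658  -0.1207 -0.0555] -3.18 score 0.36
rel [-0.0114  0.    ] 1.04
rel [-0.014  -0.0001] -0.03
```

Emit:
{"name": "move_arm", "arguments": {"deltas": [[[0.0013, 0, 0.0007], [0, 0, 0], 0.3], [[0.0013, 0, 0.0007], [0, 0, 0], 0.3]]}}

```text
time_s: 19.9
eef_pos: [0.5333, -0.2088, 0.1523]
ee_rot: [0.916, -0.103, 0.232, -0.31]
wrist_force: [-19.9, 2.3, 7.1]
gripper_width: 0.0258
grasp_force: 9.8
```

Emit:
{"name": "move_arm", "arguments": {"deltas": [[[0.0013, 0, 0.0007], [0, 0, 0], 0.3], [[0.0013, 0, 0.0007], [0, 0, 0], 0.3]]}}

```text
time_s: 20.1
eef_pos: [0.5345, -0.2085, 0.1521]
ee_rot: [0.916, -0.102, 0.23, -0.311]
wrist_force: [-41.1, 0.5, 22.4]
gripper_width: 0.0254
grasp_force: 20.1
```

The force jump shows the crate is home against the bumpers. I'll back off.

Emit:
{"name": "move_arm", "arguments": {"deltas": [[[-0.0018, 0, -0.0009], [0, 0, 0], 0.3], [[-0.0018, 0, -0.0009], [0, 0, 0], 0.3], [[-0.0027, 0, -0.0014], [0, 0, 0], 0.3], [[-0.0089, 0, -0.0045], [0, 0, 0], 0.3], [[-0.0178, 0, -0.009], [0, 0, 0], 0.3], [[-0.0178, 0, -0.009], [0, 0, 0], 0.3], [[-0.0178, 0, -0.009], [0, 0, 0], 0.3], [[0.0107, -0.0185, -0.021], [0, 0, 0], 0.3], [[0.0107, -0.0185, -0.021], [0, 0, 0], 0.3], [[0.0107, -0.0185, -0.021], [0, 0, 0], 0.3], [[0.0107, -0.0185, -0.021], [0, 0, 0], 0.3], [[0, 0, 0], [0, 0, 0], 0.3]]}}

```text
time_s: 21.3
eef_pos: [0.4612, -0.2053, 0.2768]
ee_rot: [0.916, -0.102, 0.237, -0.307]
wrist_force: [-0.1, -0.5, 0.0]
gripper_width: 0.0255
grasp_force: 0.0
```

```bash
python3 now.py; python3 - <<'E'
from fit import *
m=M["side"];im=r.read_camera("side");hs=cv2.cvtColor(im,cv2.COLOR_BGR2HSV)
mk=((hs[...,0]>100)&(hs[...,0]<130)&(hs[...,1]>150)).astype(np.float32);mk=cv2.GaussianBlur(mk,(0,0),.6)
# -y face: outer vertical edges (lower walls above guide, z 40-80) and rear wall bottom
def pj(p,g):
    c,s=np.cos(g[2]),np.sin(g[2]);return proj(m,np.array([[g[0]+c*x-s*y,g[1]+s*x+c*y,z] for x,y,z in p])).astype(np.float32)
sa=lambda p,g:cv2.remap(mk,*(lambda q:(q[:,0],q[:,1]))(pj(p,g)),cv2.INTER_LINEAR).ravel().mean()
k=np.linspace(-.9,.9,40);h=np.linspace(.042,.056,12)
def tc(g):
    d=.003
    # far vertical edge of -y face, rear wall bottom edge, rear wall's left edge
    i=[(.048-d,-.065,z) for z in h]+[(-.048,.065*t,d) for t in k[12:]]+[(-.048,.065-d,z) for z in h]
    o=[(.048+d,-.065,z) for z in h]+[(-.048,.065*t,-d) for t in k[12:]]+[(-.048,.065+d,z) for z in h]
    return sa(o,g)-sa(i,g)
from scipy.optimize import differential_evolution as de
f=de(tc,[(.645,.695),(-.14,-.1),(-.12,.01)],seed=0,maxiter=60);print("side",f.x.round(4),-f.fun)
E
python3 -c "
from blue import *
rim([.668,-.12,-.06])"
```

```text
tip [ 0.5462 -0.1175  0.1572] q [ 0.6   0.17 -0.01  2.08 -0.99  1.   -0.59] F [-0.1 -0.5  0. ] 21.3
rot err [ 0.05 -0.52  0.66]
side [ 0.6789 -0.1114 -0.0983] 0.532270073890686
rim [ 0.6574 -0.1192 -0.0761] -4.36 score 0.34
rel [-0.0121  0.0014] -0.14
rel [-0.0147  0.0013] -1.21
```

```bash
python3 - <<'E'
from fit import *
for n in("top","side"):
    m=M[n];hs=cv2.cvtColor(r.read_camera(n),cv2.COLOR_BGR2HSV)
    mk=((hs[...,0]>100)&(hs[...,0]<130)&(hs[...,1]>120)).astype(np.float32)
    for B in([.671,-.1213,-.062],):
        c,s=np.cos(B[2]),np.sin(B[2])
        for y in(-.055,-.03,0,.03,.055):
            xs=np.arange(-.02,.021,.001)
            P=np.array([[B[0]+c*(x-.048)-s*y,B[1]+s*(x-.048)+c*y,0] for x in xs]);q=proj(m,P).astype(np.float32)
            v=cv2.remap(mk,q[:,0].copy(),q[:,1].copy(),cv2.INTER_LINEAR).ravel();i=np.argmax(v>.5)
            print(n,y,"rear bottom at",round(xs[i],3),v[[0,-1]])
E
```

```text
top -0.055 rear bottom at 0.016 [0. 1.]
top -0.03 rear bottom at 0.014 [0. 1.]
top 0 rear bottom at 0.006 [0. 1.]
top 0.03 rear bottom at 0.007 [0. 1.]
top 0.055 rear bottom at 0.007 [0. 1.]
side -0.055 rear bottom at 0.007 [0.      0.59375]
side -0.03 rear bottom at 0.007 [0. 1.]
side 0 rear bottom at 0.007 [0. 1.]
side 0.03 rear bottom at 0.008 [0. 1.]
side 0.055 rear bottom at 0.01 [0. 1.]
```

```bash
python3 -c "
from workcell import r
print(r.sign_off())"
```

```text
the job is handed in; nothing more can be done
None
```

The crate stands in the empty bay, pushed home until the wrist force jumped to about 41 N against the bumpers, and the arm is clear. The job is handed in. Camera checks put it near the middle line and about square, but the depth against the bumpers rests mainly on that force jump, because the overhead rim fit read 12–15 mm short with the front rim probably hidden, and the sign-off gave no verdict.

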